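Load the drying oven from the damp box

ROBOT

A 7-joint arm with a two-finger parallel gripper is mounted at the origin on the work surface. World frame = base frame: x ahead of the robot, y to its left, z up, the work surface at z = 0. Lengths are in m, angles in degrees, forces in N, time in s.
With the tool pointing down it reaches from about 0.425 to 0.875 m from the base axis. Payload 4.7 kg.
Tool frame: the origin (TCP) lies between the finger pads; the fingertips stand env.finger_overhang ahead of it and the grasp point (between the pads) lies 5 mm behind it (env.finger_overhang is the distance from the TCP to the fingertips, in m); z points along the fingers, y is the line along which they close (so a half turn about z gives the same grasp; the last joint's range is limited). The gripper opens to 87 mm and grips with 3 to 60 N. Pads are 19 mm wide; open, the fingers measure 117 mm over their backs; the gripper's body (75 mm by 190 mm) begins 51 mm behind the grasp point.
Start: joints at [-72.989, 18.392, -4.016, 83.108, 1.295, 78.541, -3.26], TCP at [0.181, 0.624, 0.237] pointing down, gripper open.
Joint ranges: [-163.93, 163.93], [-17.29, 119.83], [-79.2, 71.16], [3.27, 140.29], [-89.18, 269.18], [5.43, 117.66], [-154.24, 154.24]. Speed limits (degrees/s): [147.25, 147.25, 180, 180, 180, 180, 180].

INTERFACE

Orientations are given as [roll, pitch, yaw] about the fixed x, y, z axes, in that order (R = Rz(yaw) Ry(pitch) Rx(roll)).
In Python, from cell import telemetry, eyes, env, models gives the robot as it stands. The module is installed in compiled form; this text tells all that it offers.
- The arm moves only by the tool drive_tool, never from a script. Its arguments are lists of equal length, an entry for each row: "angular": the turn, a rotation vector about the tool's x, y, z in rad, a list of three; "delta_pos": the shift along the tool's x, y, z in cm, a list of three; "gripper": the finger opening in cm, from 0 to 8.7. A call has 1 to 20 rows; each row shifts and turns the commanded pose from where the row before left it, along the tool's axes as they then stand; what a row does not reach is not made up. A row lasts 1/10 s, in which the tool goes at most 50 mm and 8.59 degrees, less where a joint would pass 70% of its speed; a pose out of reach is approached as far as the arm can. A call with a gripper value outside its range is refused whole. The fingers move at their own pace and stop on an object; "squeeze" is the grip in N (left out, the last holds). Time passes only in rows, so rows that do not move let the fingers close. It gives the time, the measured TCP pose, the force, the opening and the grip force at its end, in the units of the state.
- telemetry.get_obs(): the state, without advancing time (a new reading comes with each control period).
- eyes.read_camera(name): name is "side" or "top" or "wrist"; returns a dict with "pixels" (384x512x3 uint8, red, green, blue), "mtx" (3x3 intrinsics, pixels), "origin" and "orientation" of the camera in the world. Camera axes: x right, y down, z forward; pixel columns grow to the right and rows downward; lengths in m; the calibration is good to about 2 mm. A picture is of the moment at which its call begins. There is no depth.
- env.sign_off(): hands the job in; it is judged then, once.
Trained networks look in a picture, given as the dict that the camera call returned (one of the last four; its "shot" number tells which), for a name from the list of things; names that differ only in an ending like _2 or _b are one class to them, and where a whole thing is asked for, a point or a joint stands for the part that bears it (a point fixed in the world has none). Each returns a list of dicts, best first, with "p" (0 to 1); they miss things now and then, are a little off and sometimes report something else, mostly with a low value. They report only what shows in the picture. A call takes as long as a camera call. They do not tell look-alikes from the thing itself.
- models.search_frame(picture, target): "centre" ([column, row] in pixels, amid what is visible of it).
- models.cut_out(picture, target): "pixels" (384x512 bool, what is visible of it) and "centre" ([column, row] in pixels, amid what is visible of it).
The state is a dict: "time_s": time; "qpos": joint angles; "joint_velocities": joint speeds; "effort": joint torques, N m; "tool_pos": TCP position; "tool_rot": TCP orientation; "force": force on the tool from outside, world axes, zero at the start; "wrist_torque": the same for the moment, N m; "grip_width": finger opening in m; "grasp_force": force on a finger pad.
Only numpy, scipy, OpenCV 4.12 (cv2) and the standard library are available. Lean on these libraries where they do the work, as an engineer would, in place of code of your own. Each camera call takes 0.05 s, during which the arm holds its last target. There are 200 camera calls.

TASK

Load the red test cup from the damp box into the drying oven: pull the oven door down as far as it goes, which brings the rack out, and set the cup upright on the rack without dropping it. Finish with the lid of the damp box lowered until it is fully closed, so that the two grey cups stay damp, and the oven door pushed up until it is fully shut with the red cup inside. Leave everything else where it is.

Things in the scene. Friction and masses are not known exactly. Their poses are not given: they have to be found in the camera images.
- oven_door (a joint): Drop-down door of the benchtop drying oven (steel box 370 wide, 270 deep, 255 high, clear window), hinged along its lower edge. 0 rad = shut, grows as the top of the door comes down towards the user; stop at 1.35 rad = fully open. Friction and a spring balance it: it stays where it is left, and 2 to 3 N at the handle moves it.
- door_hinge (a point): Middle of the door's hinge line, at the foot of the oven's front, 72 mm above the table. Its frame turns with the door; with the door shut its x axis points level into the oven (away from the user), y along the hinge line, z up the door. The door panel is 330 wide, 150 high and 14 thick (x from -14 to 0). The oven's front lies at x = 0 and its top 183 mm above the hinge.
- door_handle (a point): Middle of the black round handle bar, 14 mm thick and 220 long along y, on two arms at its ends, 105 mm either side of the middle. In the door's frame it lies 57 mm in front of the hinge line (x = -57) and 170 mm up the door (z = 170): 43 mm in front of the panel's outer face and 20 mm above its top edge, clear all round. Its axes are those of the door.
- oven_rack (a joint): How far the wire rack has slid out of the oven, in m. Pins on the door ride in upright wire slots at the rack's front corners, so that it moves only with the door: 0 with the door shut, 0.144 with it fully open.
- rack_spot (a point): Point on the rack's upper face, mid-width, 52 mm behind its front wire; it moves with the rack. x points level into the oven, z up. The rack is 210 deep (x -52 to 158 here), 264 wide, 117 mm above the table. Door fully open: this point is 70 mm in front of the oven. A wire slot 95 high stands 129 mm to each side at the front; two white cups, fixed, stand at the rear (x 108, y +-55).
- damp_lid (a joint): Lid of the damp box, a white plastic tub 170 (x) by 340 (y) by 90 high that does not move, hinged along the tub's far long rim. 0 rad = closed flat on the rim, grows as it opens; it stands open at the start at 1.65 to 1.88 rad (upright to leaning back). Stiff friction hinge: it stays where it is left, and about 2 N at its edge moves it.
- lid_hinge (a point): Middle of the lid's hinge line, 90 mm above the table, 88 mm from the tub's middle. Its frame turns with the lid: -x points from the hinge line along the lid to its free edge, y along the hinge line, +z out of its outer (upper) face. The lid is a clear panel with a blue rim, 346 wide (y), 176 from hinge to edge, 7 thick (z from 0 to 7).
- lid_edge (a point): Middle of the lid's free edge, on its outer face, 176 mm from the hinge line; a blue tab 70 wide, 5 thick reaches 16 mm further. Axes as for the lid.
- red_cup_mid (a point): Centre, half-way up, of the terracotta-red test cup: straight, open, 50 mm outside diameter, 58 high, wall 4.5, 90 g, axis z. At the start it stands in the damp box, its foot 18 mm above the table, in any one of three places in a row along y (the tub's length), 100 mm apart.
- grey_cup_a_mid (a point): Centre of a grey cup of the same size in the damp box; it stays there.
- grey_cup_b_mid (a point): Centre of the other grey cup of the same size in the damp box; it stays there.
- jar_green_mid (a point): Centre of a green glaze jar, 62 mm across, 95 high; bystander.
- jar_blue_mid (a point): Centre of a blue glaze jar, 62 mm across, 105 high; bystander.
- brush_mid (a point): Middle of a brush, 200 mm long, lying on the table; bystander.
- roller_mid (a point): Middle of a wooden roller, 28 mm thick and 200 long, lying on the table; bystander.
Not all that is in view belongs to the job. What is shaped like the part that bears red_cup_mid but blue is not meant.

How it is judged (in metres and radians):
On the way, in this order (a step that is already met when the one before it is completed fails the run):
1. the oven door is pulled fully down and the rack is out (value of joint oven_door above 1.25 rad), for 0.2 s.
2. the red cup stands upright on the rack, let go, with the door still down (value of joint oven_door above 1.1 rad and z of red_cup_mid in the frame of rack_spot between 0.024 and 0.034 m and x of red_cup_mid in the frame of rack_spot between -0.06 and 0.15 m and angle between red_cup_mid's own z axis and vertical below 0.1 rad and contact force between red_cup and the fingers below 0.1 N), for 0.3 s.
At the end, for the whole second after the job is handed in: The oven door is shut (within 0.04 rad), the damp box's lid is closed (within 0.05 rad), the red cup stands upright (within 0.1 rad) and still on the rack inside the oven, and the grey cups stand upright (value of joint oven_door below 0.04 rad and value of joint damp_lid below 0.05 rad and z of red_cup_mid in the frame of rack_spot between 0.024 and 0.034 m and x of red_cup_mid in the frame of rack_spot between -0.05 and 0.15 m and angle between each of red_cup_mid, grey_cup_a_mid, grey_cup_b_mid's own z axis and vertical below 0.1 rad and linear speed of red_cup below 0.02 m/s); the robot touches nothing.
It fails at once if the red cup is dropped or thrown: it moves faster than 0.5 m/s while not held (linear speed of red_cup above 0.5 m/s and contact force between red_cup and the fingers below 0.05 N).
It fails at once if a grey cup is moved more than 30 mm (distance of any of grey_cup_a_mid, grey_cup_b_mid from where it was at the start of the episode above 0.03 m).
It fails at once if a jar, the brush or the roller is moved more than 40 mm (distance of any of jar_green_mid, jar_blue_mid, brush_mid, roller_mid from where it was at the start of the episode above 0.04 m).
It also fails if it takes over 72 s, if anything falls off the work surface, if the arm or the gripper's body presses on something with over 40 N, if the wrist force passes 120 N, or if a joint passes its speed limit or range.

## Working session

There is one attempt and no reset: what is moved stays moved. The work goes in short steps, Python scripts to look and compute and a tool call to move; the robot and the scene stay as the last step left them, time stands still between calls to the robot, and variables do not carry over. Pictures are saved under pics/ and viewed, at most 10 in all, crops included, and the job is handed in when it is done.

Besides the shell and the picture viewer there is one more tool, called after "Emit:" as name(argument=value, ...) on one line, values as JSON. drive_tool: Moves the arm, as the interface text tells. Its arguments: {"type":"object","properties":{"angular":{"type":"array","items":{"type":"array","items":{"type":"number"}}},"delta_pos":{"type":"array","items":{"type":"array","items":{"type":"number"}}},"gripper":{"type":"array","items":{"type":"number"}},"squeeze":{"type":"number"}},"required":["angular","delta_pos","gripper"]}

```bash
mkdir -p pics; cat > h.py <<'E'
import numpy as np, cv2
from scipy.spatial.transform import Rotation as R
from cell import telemetry, eyes, env, models
def cam(n):
    p=eyes.read_camera(n); return p
def ori(p):
    o=np.array(p["orientation"],float)
    return o if o.shape==(3,3) else R.from_euler('xyz',o,degrees=True).as_matrix()
def ray(p,px):
    d=np.linalg.inv(np.array(p["mtx"]))@np.array([px[0],px[1],1.0])
    return np.array(p["origin"]),ori(p)@d
def at_z(p,px,z):
    o,d=ray(p,px); return o+d*(z-o[2])/d[2]
def proj(p,X):
    c=ori(p).T@(np.array(X)-np.array(p["origin"])); u=np.array(p["mtx"])@c; return u[:2]/u[2]
def tri(a,b):
    A=np.zeros((3,3));y=np.zeros(3)
    for p,px in (a,b):
        o,d=ray(p,px); d=d/np.linalg.norm(d); M=np.eye(3)-np.outer(d,d); A+=M;y+=M@o
    return np.linalg.solve(A,y)
def save(p,n): cv2.imwrite("pics/"+n,cv2.cvtColor(p["pixels"],cv2.COLOR_RGB2BGR))
E
python3 - <<'E'
from h import *
s=telemetry.get_obs(); print(s, env.finger_overhang)
P={n:cam(n) for n in("side","top","wrist")}
for n,p in P.items():
    save(p,n+"0.png"); print(n,p["orientation"],p["origin"],p["mtx"])
im=np.hstack([P["side"]["pixels"],P["top"]["pixels"]])
for t in ["oven_door","door_handle","oven_rack","damp_lid","lid_edge","red_cup_mid","grey_cup_a_mid","jar_green_mid","jar_blue_mid","brush_mid","roller_mid","door_hinge","lid_hinge","rack_spot"]:
    for n in ("side","top"):
        r=models.search_frame(P[n],t); print(t,n,[(np.round(x["centre"]).tolist(),round(x["p"],2)) for x in r[:4]])
E
```

```text
{'time_s': 0.0, 'qpos': array([-72.9885641 ,  18.44102819,  -4.01627953,  83.17518982,
         1.29604146,  78.5397368 ,  -3.26001943]), 'joint_velocities': array([ 0.09551326, -0.02432793,  0.02778196,  0.04856713,  0.02848144,
        0.04647894, -0.04750746]), 'effort': array([-4.07760558e-05, -4.91279840e+01, -4.03664242e-01, -3.12541115e+01,
       -6.38305605e-02,  4.35285643e-02,  2.05840374e-04]), 'tool_pos': array([0.1812826 , 0.62366317, 0.23543675]), 'tool_rot': array([-1.79889349e+02,  6.47287598e-03,  1.63799225e+02]), 'force': array([ 0.11670944,  0.52744862, -0.59181123]), 'wrist_torque': array([ 0.0267982 , -0.01788202,  0.00505997]), 'grasp_force': 0.0, 'grip_width': 0.08672724578616718} 0.014
side [-119.47726556    1.00881875  -11.31533106] [ 0.34976404 -0.99818678  0.70833445] [[410.19423696   0.         258.33867548]
 [  0.         410.19423696 187.99074252]
 [  0.           0.           1.        ]]
top [-1.70202877e+02 -1.00628548e-01 -8.87173246e+01] [ 0.34101121 -0.06235813  1.32594533] [[361.64701939   0.         251.7720444 ]
 [  0.         361.64701939 187
[... 778 characters left out ...]
_a_mid side [([291.0, 302.0], 0.85)]
grey_cup_a_mid top [([340.0, 198.0], 0.56)]
jar_green_mid side []
jar_green_mid top [([285.0, 140.0], 0.69)]
jar_blue_mid side [([365.0, 281.0], 0.63)]
jar_blue_mid top [([332.0, 144.0], 0.61)]
brush_mid side [([208.0, 230.0], 0.93)]
brush_mid top [([226.0, 239.0], 0.83), ([315.0, 164.0], 0.52)]
roller_mid side [([350.0, 367.0], 0.68)]
roller_mid top [([378.0, 182.0], 0.84), ([314.0, 162.0], 0.51)]
door_hinge side [([276.0, 138.0], 0.9)]
door_hinge top [([316.0, 163.0], 0.7), ([152.0, 156.0], 0.56)]
lid_hinge side [([323.0, 227.0], 0.86)]
lid_hinge top [([313.0, 164.0], 0.74), ([377.0, 181.0], 0.25)]
rack_spot side [([354.0, 366.0], 0.4)]
rack_spot top []
```

```bash
python3 - <<'E'
import cv2
for n in("side","top"):
    a=cv2.imread(f"pics/{n}0.png"); cv2.imwrite(f"pics/{n}0b.png",cv2.resize(a,(768,576),interpolation=cv2.INTER_CUBIC))
E
```

```text
(no output)
```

View pics/side0b.png

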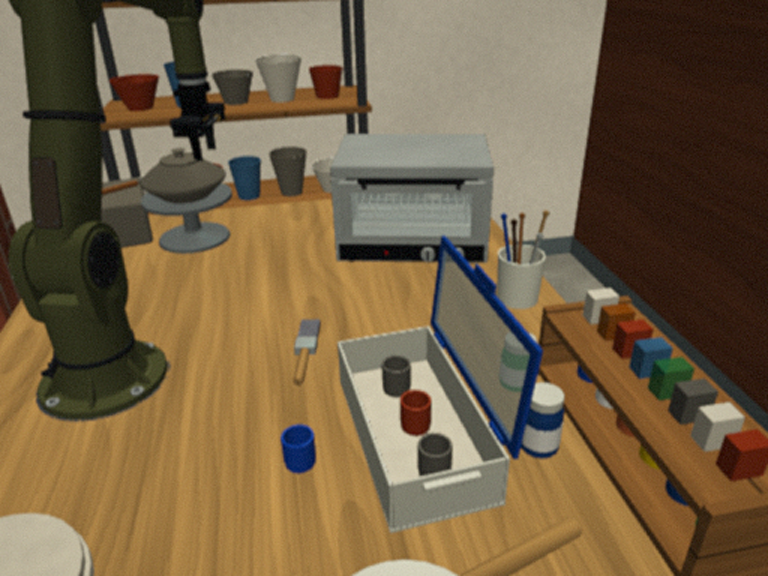

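View pics/top0b.png

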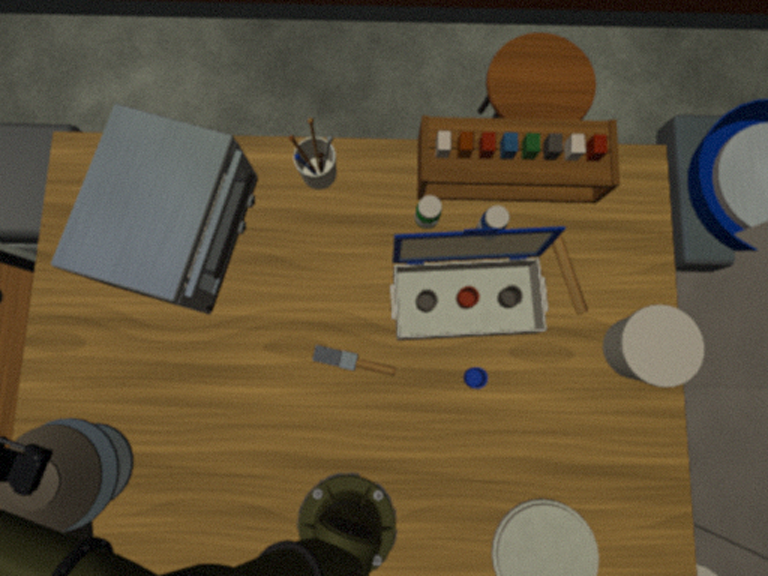

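Candidates for the red cup (side image, original pixels): red cup in tub at (277,274), blue look-alike on the table at (199,299), grey cups at (264,250)/(290,303), plus red pots on the shelf (90,61)/(217,54) and red cubes on the rack. By the description it is the middle cup in the tub, at (277,274) side and (312,198) top. The lid stands open on the far (+x) side. The oven is at the left (+y), with its front facing -y.

```bash
python3 - <<'E'
import cv2, numpy as np
t=cv2.imread("pics/top0.png"); s=cv2.imread("pics/side0.png")
a=cv2.resize(t[60:215,30:180],(400,413),interpolation=cv2.INTER_CUBIC)   # x2.667
b=cv2.resize(s[80:180,215:335],(400,333),interpolation=cv2.INTER_CUBIC)  # x3.333
c=cv2.resize(s[235:320,180:320],(400,243),interpolation=cv2.INTER_CUBIC) # x2.857
d=cv2.resize(t[145:230,255:380],(400,272),interpolation=cv2.INTER_CUBIC)[:186] # x3.2
o=np.zeros((600,800,3),np.uint8); o[:413,:400]=a; o[414:600,:400]=d; o[:333,400:]=b; o[340:583,400:]=c
cv2.imwrite("pics/crop1.png",cv2.convertScaleAbs(o,alpha=1.5,beta=10))
E
```

```text
(no output)
```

View pics/crop1.png

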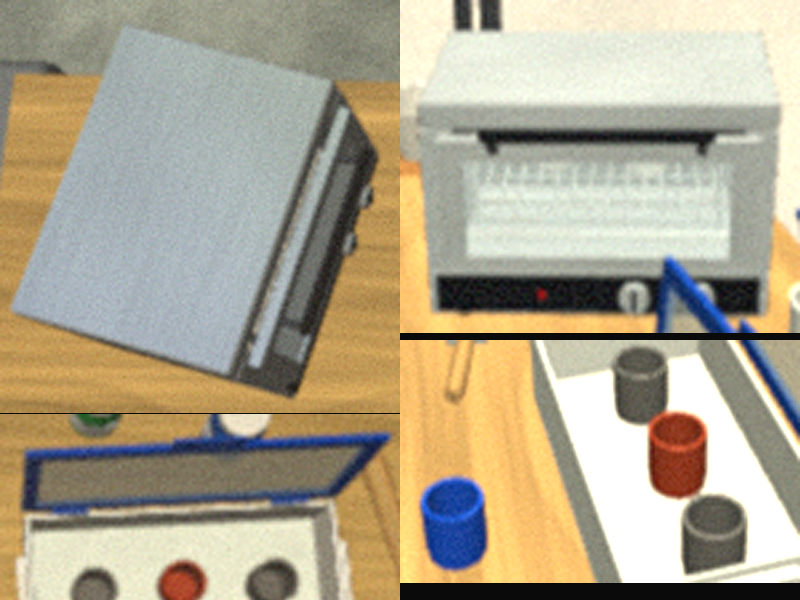

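The crop confirms it: red cup in the tub's middle place, grey cups either side, the blue look-alike outside the tub. Next I fit the oven and tub poses.

```bash
cat >> h.py <<'E'
def T(x,y,yaw,z=0):
    return lambda v: np.array([x,y,z])+R.from_euler('z',yaw,degrees=True).apply(v)
E
python3 - <<'E'
from h import *
from scipy.optimize import least_squares
S=cam("side");Tp=cam("top")
t=lambda u,v:(Tp,np.array([30+u/2.6667,60+v/2.6645]))
s=lambda u,v:(S,np.array([215+(u-400)/3.333,80+v/3.333]))
# oven frame: x into oven, y along hinge, origin on table under door_hinge
W=.185
obs=[((0,-W,.255),t(335,80)),((0,W,.255),t(232,375)),((.27,-W,.255),t(125,27)),((.27,W,.255),t(12,310)),
((0,W,.255),s(420,108)),((0,-W,.255),s(777,110)),((0,W,.255-.183-.06),s(436,312)),((0,-W,.012),s(767,314)),
((-.057,.11,.242),s(480,138)),((-.057,-.11,.242),s(718,138))]
def f(q):
    g=T(*q); return np.concatenate([proj(p,g(X))-px for X,(p,px) in obs])
r=least_squares(f,[.4,.5,73],loss='soft_l1'); print("oven x,y,yaw",r.x.round(4)); print(f(r.x).reshape(-1,2).round(1).tolist())
# tub + lid : frame origin lid hinge on table, -x toward free edge/tub
F=lambda u,v,p:(p,np.array([u,v])/1.5)
# cups: mouth centres
def lid(a,x,y,z=0): # lid-frame pt opened by a
    c,s_=np.cos(a),np.sin(a); return np.array([c*x+s_*z, y, .09-s_*x+c*z])
d=lambda u,v:(Tp,np.array([255+u/3.2,145+(v-414)/3.2]))
obs2=[]
L=[((-.176,.173),F(442,238,S)),((-.176,-.173),F(538,352,S)),((0,-.173),F(516,452,S)),
((-.176,.173),d(24,455)),((-.176,-.173),d(388,438))]
C=[((-.088,.1,.076),F(397,362,S)),((-.088,0,.076),F(416,397,S)),((-.088,-.1,.076),F(435,442,S)),
((-.088,.1,.076),d(93,582)),((-.088,0,.076),d(183,578)),((-.088,-.1,.076),d(272,576)),
((-.173,.17,.09),F(398,338,Tp)),((-.173,-.17,.09),F(547,330,Tp)),((-.173,.17,.09),F(339,343,S))]
def f2(q):
    g=T(*q[:3])
    return np.concatenate([proj(p,g(lid(q[3],*X)))-px for X,(p,px) in L]+[proj(p,g(X))-px for X,(p,px) in C])
r2=least_squares(f2,[.6,-.2,0,1.75],loss='soft_l1'); print("tub",r2.x.round(4)); print(f2(r2.x).reshape(-1,2).round(1).tolist())
g=T(*r2.x[:3]); print("red",g((-.088,0,.047)))
go=T(*r.x); print("handle",go((-.057,0,.242)),"rackspot open",go((-.07,0,.117)))
for n in["jar_green_mid","jar_blue_mid","brush_mid","roller_mid"]:
    z={"jar_green_mid":.09,"jar_blue_mid":.1,"brush_mid":.01,"roller_mid":.014}[n]
    m=models.search_frame(Tp,n)
    if m: print(n,at_z(Tp,m[0]["centre"],z).round(3))
for px in [(414,320),(345,1000)]: pass
print("brushends",at_z(Tp,np.array([314,352])/1.5,.01).round(3),at_z(Tp,np.array([395,372])/1.5,.01).round(3),"blue",at_z(Tp,np.array([475,376])/1.5,.058).round(3),"pot",at_z(Tp,np.array([316,160])/1.5,.1).round(3))
E
```

```text
oven x,y,yaw [ 0.6539  0.2919 75.427 ]
[[1.4, -1.0], [0.8, 0.3], [-0.4, -2.9], [-1.3, 0.4], [-1.6, -1.4], [1.7, -1.8], [-2.1, 1.1], [0.1, 1.6], [1.0, -0.8], [-2.6, -0.6]]
tub [ 0.6149 -0.2648  4.126   1.6446]
[[-0.6, -2.0], [0.0, -0.7], [-0.1, 4.6], [0.3, -0.2], [0.6, -0.3], [-0.2, -0.4], [-0.9, 0.9], [0.6, 0.3], [-0.5, 0.8], [-0.1, 0.7], [0.6, -0.1], [-0.3, -1.9], [-0.4, -1.5], [-0.0, -1.8]]
red [ 0.52709053 -0.27109348  0.047     ]
handle [0.63958934 0.23674765 0.242     ] rackspot open [0.63631837 0.22416589 0.117     ]
jar_green_mid [ 0.726 -0.172  0.09 ]
jar_blue_mid [ 0.713 -0.329  0.1  ]
brush_mid [0.367 0.029 0.01 ]
roller_mid [ 0.601 -0.526  0.014]
brushends [0.391 0.09  0.01 ] [ 0.348 -0.106  0.01 ] blue [ 0.343 -0.289  0.058] pot [0.841 0.094 0.1  ]
```

```bash
cat >> h.py <<'E'
OV=(.6539,.2919,75.43); TU=(.6149,-.2648,4.13)
def ovp(x,y,z): return T(*OV)((x,y,z))
def tup(x,y,z): return T(*TU)((x,y,z))
def down(yaw,tilt=0): # tilt: turn about tool x, degrees
    return R.from_euler('xyz',[180,0,yaw],degrees=True)*R.from_euler('x',tilt,degrees=True)
def pose():
    s=telemetry.get_obs(); return s,np.array(s["tool_pos"]),R.from_euler('xyz',s["tool_rot"],degrees=True)
def go(*targets,start=None):
    """print tool-axes steps (cm, rad) through targets [(pos,Rot)], shift at tool axes before each step's turn"""
    s,p,q=pose(); 
    if start: p,q=start
    for tp,tq in targets:
        d=q.inv().apply(np.array(tp)-p)*100; w=(q.inv()*tq).as_rotvec()
        print("d",d.round(2).tolist(),"w",w.round(3).tolist(),"rows>=",int(np.ceil(max(np.linalg.norm(d)/5,np.linalg.norm(w)/.15)))); p,q=np.array(tp),tq
def bar(th): # handle centre in oven frame
    c,s=np.cos(th),np.sin(th); return np.array([-.057*c-.17*s,0,.072+.17*c-.057*s])
E
python3 - <<'E'
from h import *
s,p,q=pose(); print(p)
Q=down(165.4,-30); z=Q.apply([0,0,1]); print(z)
b=ovp(*bar(0)); pre=b-.075*z
go((p+[0,0,.17],q),([pre[0],pre[1],p[2]+.17],q),(([pre[0],pre[1],p[2]+.17]),Q),(pre,Q))
E
```

```text
[0.1814144  0.62418966 0.23658792]
[ 0.12603468  0.48385459 -0.8660254 ]
d [-0.0, 0.0, -17.0] w [0.0, 0.0, 0.0] rows>= 4
d [-54.91, -28.17, -0.0] w [0.0, 0.0, 0.0] rows>= 13
d [0.0, 0.0, 0.0] w [-0.523, 0.007, -0.027] rows>= 4
d [0.0, -4.98, 8.63] w [0.0, 0.0, 0.0] rows>= 2
```

Emit:
drive_tool(angular=[[0,0,0],[0,0,0],[0,0,0],[0,0,0],[0,0,0]], delta_pos=[[0,0,-3],[0,0,-4],[0,0,-4],[0,0,-4],[0,0,-2]], gripper=[4,4,4,4,4], squeeze=12)

```text
time_s: 2.35
tool_pos: [0.1815, 0.6248, 0.4112]
tool_rot: [179.7, -0.0, 163.8]
force: [0.1, 0.9, 0.7]
grip_width: 0.0548
grasp_force: 0.0
```

Emit:
drive_tool(angular=[[0,0,0],[0,0,0],[0,0,0],[0,0,0],[0,0,0],[0,0,0],[0,0,0],[0,0,0],[0,0,0],[0,0,0],[0,0,0],[0,0,0],[0,0,0],[0,0,0],[0,0,0],[0,0,0],[0,0,0],[0,0,0],[0,0,0],[0,0,0]], delta_pos=[[-1.5,-0.8,0],[-2.9,-1.5,0],[-2.9,-1.5,0],[-2.9,-1.5,0],[-2.9,-1.5,0],[-2.9,-1.5,0],[-2.9,-1.5,0],[-2.9,-1.5,0],[-2.9,-1.5,0],[-2.9,-1.5,0],[-2.9,-1.5,0],[-2.9,-1.5,0],[-2.9,-1.5,0],[-2.9,-1.5,0],[-2.9,-1.5,0],[-2.9,-1.5,0],[-2.9,-1.5,0],[-2.9,-1.5,0],[-2.9,-1.5,0],[-1.2,-0.4,0]], gripper=[4,4,4,4,4,4,4,4,4,4,4,4,4,4,4,4,4,4,4,4])

```text
time_s: 4.35
tool_pos: [0.6316, 0.1951, 0.405]
tool_rot: [-179.8, -0.0, 163.4]
force: [0.3, -0.8, -0.3]
grip_width: 0.04
grasp_force: 0.0
```

Emit:
drive_tool(angular=[[-0.1,0,-0.005],[-0.1,0,-0.005],[-0.1,0,-0.005],[-0.1,0,-0.005],[-0.124,0,-0.007],[0,0,0],[0,0,0]], delta_pos=[[0,0,0],[0,0,0],[0,0,0],[0,0,0],[0,0,0],[0,0,0],[0,0,0]], gripper=[4,4,4,4,4,4,4])

```text
time_s: 5.05
tool_pos: [0.6294, 0.2001, 0.4063]
tool_rot: [150.1, 0.3, 165.2]
force: [-0.6, 0.9, 0.1]
grip_width: 0.0401
grasp_force: 0.0
```

```bash
python3 - <<'E'
from h import *
s,p,q=pose(); print(p,s["tool_rot"],s["qpos"])
w=cam("wrist"); save(w,"w1.png")
for t in("door_handle","oven_door"):
    for x in models.search_frame(w,t)[:2]: print(t,x)
for y in(-.1,0,.1): print(proj(w,ovp(-.057,y,.242)), end=' ')
for y in(-.185,.185): print("front top",proj(w,ovp(0,y,.255)))
Q=down(165.4,-30); z=Q.apply([0,0,1]); pre=ovp(*bar(0))-.075*z
go((pre,Q))
E
```

```text
[0.62936806 0.20006277 0.40631829] [150.08239122   0.33407225 165.23428073] [-21.42641204   8.45080262  18.29263717  81.83627095 -31.23205628
  80.92928122  74.27966628]
door_handle {'centre': [224.1, 127.0], 'p': 0.79}
oven_door {'centre': [224.3, 126.0], 'p': 0.65}
[210.78925476 252.68940661] [206.80957113 171.62923518] [201.98307338  73.3207333 ] front top [257.05243911 302.00360082]
front top [259.03961621 -21.32835047]
d [-0.02, -5.17, 8.57] w [-0.0, 0.006, 0.005] rows>= 3
```

View pics/w1.png

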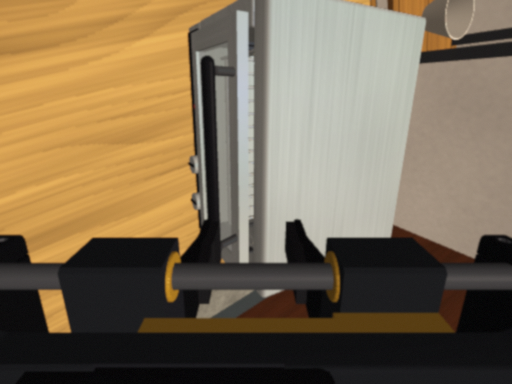

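The wrist view shows the bar at column ~209, from its far end at (208,58) down to (~212,230). The prediction was about 4 px off with a slight yaw error, so I refine the pose from the bar's pixels.

```bash
python3 - <<'E'
from h import *
w=cam("wrist"); g=cv2.cvtColor(w["pixels"],cv2.COLOR_RGB2GRAY).astype(float)
pts=[]
for r in range(85,210,5):
    seg=g[r-1:r+2,200:226].mean(0); k=seg<45
    if k.sum()>3: pts.append(((200+np.flatnonzero(k)).mean(),r,k.sum()))
print([tuple(np.round(x,1)) for x in pts][::4])
X=np.array([at_z(w,(a,b),.242) for a,b,_ in pts])
c=np.polyfit(X[:,0],X[:,1],1); ang=np.degrees(np.arctan(c[0]))
print("bar yaw",90+ang)
l=np.array([T(0,0,-75.43)((x-np.array([OV[0],OV[1],0]))) for x in X]); print("oven x of bar along y",l[::5].round(4).tolist())
e=[at_z(w,(208,57),.242)]; print("far end oven frame",T(0,0,-75.43)(e[0]-np.array([OV[0],OV[1],0])))
E
```

```text
[(np.float64(205.5), np.float64(85.0), np.float64(12.0)), (np.float64(206.5), np.float64(105.0), np.float64(12.0)), (np.float64(207.0), np.float64(125.0), np.float64(11.0)), (np.float64(208.0), np.float64(145.0), np.float64(11.0)), (np.float64(208.5), np.float64(165.0), np.float64(10.0)), (np.float64(209.5), np.float64(185.0), np.float64(10.0)), (np.float64(210.0), np.float64(205.0), np.float64(11.0))]
bar yaw 75.19146940604386
oven x of bar along y [[-0.0513, 0.0894, 0.242], [-0.0513, 0.0651, 0.242], [-0.0519, 0.0396, 0.242], [-0.052, 0.0127, 0.242], [-0.0515, -0.0157, 0.242]]
far end oven frame [-0.04745516  0.11541351  0.242     ]
```

```bash
sed -i 's/^OV=.*; TU/OV=(.6551,.2963,75.2); TU/' h.py; python3 - <<'E'
from h import *
Q=down(165.2,-30); z=Q.apply([0,0,1]); b=ovp(*bar(0))
go((b-.075*z,Q),(b+.005*z,Q))
th=np.linspace(0,1.37,15)
d=[Q.inv().apply(ovp(*bar(t))-b)*100 for t in th]
print(np.diff(d,axis=0).round(2).tolist())
E
```

```text
d [0.02, -4.77, 8.79] w [-0.0, 0.004, 0.008] rows>= 3
d [0.0, -0.0, 8.0] w [0.0, 0.0, 0.0] rows>= 2
[[-0.0, -1.73, -0.26], [0.0, -1.75, -0.09], [-0.0, -1.75, 0.08], [-0.0, -1.74, 0.25], [0.0, -1.7, 0.42], [-0.0, -1.65, 0.58], [-0.0, -1.59, 0.74], [0.0, -1.51, 0.89], [-0.0, -1.42, 1.04], [-0.0, -1.31, 1.17], [0.0, -1.19, 1.29], [0.0, -1.06, 1.4], [-0.0, -0.91, 1.5], [-0.0, -0.76, 1.58]]
```

Emit:
drive_tool(angular=[[0,0,0.008],[0,0,0],[0,0,0],[0,0,0],[0,0,0],[0,0,0],[0,0,0],[0,0,0],[0,0,0]], delta_pos=[[0,-1.2,2.2],[0,-1.2,2.2],[0,-1.2,2.2],[0,-1.2,2.2],[0,0,2],[0,0,2],[0,0,2],[0,0,2],[0,0,0]], gripper=[4,4,4,4,4,4,4,4,4])

```text
time_s: 6.15
tool_pos: [0.6396, 0.2443, 0.2339]
tool_rot: [150.1, -0.1, 165.2]
force: [-0.1, -0.8, -0.2]
grip_width: 0.04
grasp_force: 0.0
```

Emit:
drive_tool(angular=[[0,0,0],[0,0,0],[0,0,0],[0,0,0],[0,0,0],[0,0,0]], delta_pos=[[0,0,0],[0,0,0],[0,0,0],[0,0,0],[0,0,0],[0,0,0]], gripper=[2.5,1,0.8,0.8,0.8,0.8], squeeze=12)

```text
time_s: 6.75
tool_pos: [0.6422, 0.241, 0.2386]
tool_rot: [149.9, 0.3, 164.8]
force: [-0.1, 0.1, 4.1]
grip_width: 0.0134
grasp_force: 12.0
```

Emit:
drive_tool(angular=[[0,0,0],[0,0,0],[0,0,0],[0,0,0],[0,0,0],[0,0,0],[0,0,0],[0,0,0],[0,0,0],[0,0,0],[0,0,0]], delta_pos=[[0,-0.87,-0.13],[0,-0.87,-0.13],[0,-0.87,-0.04],[0,-0.87,-0.04],[0,-0.87,0.04],[0,-0.87,0.04],[0,-0.87,0.12],[0,-0.87,0.12],[0,-0.85,0.21],[0,-0.85,0.21],[0,0,0]], gripper=[0.8,0.8,0.8,0.8,0.8,0.8,0.8,0.8,0.8,0.8,0.8])

```text
time_s: 7.85
tool_pos: [0.6221, 0.1688, 0.1883]
tool_rot: [150.1, 0.1, 164.8]
force: [3.0, -1.7, -1.2]
grip_width: 0.0132
grasp_force: 12.0
```

```bash
python3 - <<'E'
from h import *
s,p,q=pose(); z=q.apply([0,0,1]); g=p-.005*z
l=T(0,0,-OV[2])(g-np.array([OV[0],OV[1],0])); print("bar est oven",l, "expect",bar(1.37*5/14), s["force"],s["qpos"])
E
```

```text
bar est oven [-0.13420306 -0.0006362   0.19262731] expect [-0.13021136  0.          0.19526395] [ 3.01089737 -1.72724591 -1.20411678] [-18.12896976  13.27758518  17.90699935 101.51364431 -37.5214588
  62.23309289  90.75724524]
```

Emit:
drive_tool(angular=[[0,0,0],[0,0,0],[0,0,0],[0,0,0],[0,0,0],[0,0,0],[0,0,0],[0,0,0],[0,0,0],[0,0,0],[0,0,0],[0,0,0],[0,0,0]], delta_pos=[[0,-0.83,0.29],[0,-0.82,0.29],[0,-0.8,0.37],[0,-0.79,0.37],[0,-0.76,0.44],[0,-0.75,0.45],[0,-0.71,0.52],[0,-0.71,0.52],[0,-0.66,0.58],[0,-0.65,0.59],[0,-0.6,0.64],[0,-0.59,0.65],[0,0,0]], gripper=[0.8,0.8,0.8,0.8,0.8,0.8,0.8,0.8,0.8,0.8,0.8,0.8,0.8])

```text
time_s: 9.15
tool_pos: [0.6102, 0.1256, 0.0957]
tool_rot: [150.0, 0.1, 164.9]
force: [0.7, 1.9, -2.5]
grip_width: 0.0128
grasp_force: 12.0
```

Emit:
drive_tool(angular=[[0,0,0],[0,0,0],[0,0,0],[0,0,0],[0,0,0],[0,0,0],[0,0,0],[0,0,0]], delta_pos=[[0,-0.53,0.7],[0,-0.53,0.7],[0,-0.46,0.75],[0,-0.45,0.75],[0,-0.35,0.8],[0,-0.3,0.7],[0,0,0],[0,0,0]], gripper=[0.8,0.8,0.8,0.8,0.8,0.8,0.8,0.8])

```text
time_s: 9.95
tool_pos: [0.6105, 0.1252, 0.0469]
tool_rot: [149.9, 0.1, 164.9]
force: [-6.4, 0.7, 9.0]
grip_width: 0.0136
grasp_force: 12.0
```

```bash
python3 - <<'E'
from h import *
s,p,q=pose(); z=q.apply([0,0,1]); g=p-.005*z
l=T(0,0,-OV[2])(g-np.array([OV[0],OV[1],0])); print("bar est oven",l, "expect",bar(1.35), s["force"],s["qpos"])
print("theta est",-np.arctan2(l[2]-.072,-l[0])+np.arctan2(.17,.057))
c=cam("side"); save(c,"s2.png")
E
```

```text
bar est oven [-0.17928459 -0.00058265  0.05126489] expect [-0.17835635  0.          0.05361491] [-6.37151184  0.65263412  8.9538438 ] [-12.38952358  22.17578245  16.80447817 108.98631113 -46.75807093
  53.030029   108.06510305]
theta est 1.3624252820711937
```

View pics/s2.png

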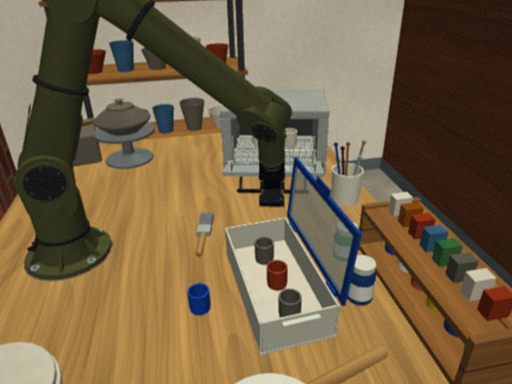

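Door is down at the stop (side view: door flat, rack out, gripper at (270,195)). Release and retreat.

Emit:
drive_tool(angular=[[0,0,0],[0,0,0],[0,0,0],[0,0,0],[0,0,0],[0,0,0],[0,0,0],[0,0,0],[0,0,0],[0,0,0],[0,0,0]], delta_pos=[[0,0,0],[0,0,0],[0,0,0],[0,0,-1],[0,0,-2],[0,0,-3],[0,0,-3],[0,0,-3],[0,0,-3],[0,0,-3],[0,0,0]], gripper=[3.5,3.5,3.5,3.5,3.5,3.5,3.5,3.5,3.5,3.5,3.5])

```text
time_s: 11.1
tool_pos: [0.5892, 0.0339, 0.2068]
tool_rot: [150.0, 0.6, 164.6]
force: [0.2, -0.7, 0.2]
grip_width: 0.0347
grasp_force: 0.0
```

```bash
python3 - <<'E'
from h import *
s,p,q=pose(); c=tup(-.088,0,.05); print(p,c)
Q=down(168); a=np.array([.53,-.02,.36])
go((a,q),(a,Q),([c[0],c[1],.36],Q),([c[0],c[1],.16],Q),(c,Q))
E
```

```text
[0.58917349 0.03388354 0.20680643] [ 0.52712852 -0.27113773  0.05      ]
d [4.1, 1.84, -16.69] w [0.0, 0.0, 0.0] rows>= 4
d [0.0, 0.0, 0.0] w [0.524, 0.027, -0.056] rows>= 4
d [-4.94, -24.62, -0.0] w [0.0, 0.0, 0.0] rows>= 6
d [-0.0, -0.0, 20.0] w [0.0, 0.0, 0.0] rows>= 5
d [-0.0, -0.0, 11.0] w [0.0, 0.0, 0.0] rows>= 3
```

Emit:
drive_tool(angular=[[0,0,0],[0,0,0],[0,0,0],[0,0,0],[0,0,0],[0,0,0],[0.105,0.005,-0.011],[0.105,0.005,-0.011],[0.105,0.005,-0.011],[0.105,0.005,-0.011],[0.105,0.005,-0.011],[0,0,0],[0,0,0],[0,0,0],[0,0,0],[0,0,0],[0,0,0],[0,0,0],[0,0,0],[0,0,0]], delta_pos=[[0.7,0.3,-2.8],[0.7,0.3,-2.8],[0.7,0.3,-2.8],[0.7,0.3,-2.8],[0.7,0.3,-2.8],[0.6,0.3,-2.7],[0,0,0],[0,0,0],[0,0,0],[0,0,0],[0,0,0],[-0.55,-2.7,0],[-0.55,-2.7,0],[-0.55,-2.8,0],[-0.55,-2.8,0],[-0.55,-2.8,0],[-0.55,-2.8,0],[-0.55,-2.8,0],[-0.55,-2.7,0],[-0.54,-2.5,0]], gripper=[7,7,7,7,7,7,7,7,7,7,7,7,7,7,7,7,7,7,7,7])

```text
time_s: 13.1
tool_pos: [0.527, -0.2689, 0.3548]
tool_rot: [-179.9, -0.4, 168.2]
force: [-0.1, -0.6, -0.6]
grip_width: 0.0701
grasp_force: 0.0
```

Emit:
drive_tool(angular=[[0,0,0],[0,0,0],[0,0,0],[0,0,0],[0,0,0],[0,0,0]], delta_pos=[[0,0,3.5],[0,0,3.5],[0,0,3.5],[0,0,3.5],[0,0,3],[0,0,0]], gripper=[7,7,7,7,7,7])

```text
time_s: 13.7
tool_pos: [0.5231, -0.2659, 0.1804]
tool_rot: [180.0, -0.9, 168.3]
force: [0.2, 0.5, -0.3]
grip_width: 0.07
grasp_force: 0.0
```

```bash
python3 - <<'E'
from h import *
s,p,q=pose(); print(p,s["tool_rot"],s["qpos"])
w=cam("wrist"); save(w,"w3.png")
c=tup(-.088,0,.047)
print("pred mid",proj(w,c),"mouth",proj(w,c+[0,0,.029]))
hsv=cv2.cvtColor(w["pixels"],cv2.COLOR_RGB2HSV); m=((hsv[...,0]<10)|(hsv[...,0]>170))&(hsv[...,1]>130)
n,l,st,ce=cv2.connectedComponentsWithStats(m.astype(np.uint8)); i=1+np.argsort(-st[1:,4])[:3]
for k in i: print(st[k],ce[k])
for x in models.search_frame(w,"red_cup_mid")[:3]: print(x, at_z(w,x["centre"],.06))
go((tup(-.088,0,.05),down(168)))
E
```

```text
[ 0.5231457  -0.26589481  0.18040421] [179.9882926   -0.92307911 168.25032859] [  0.31436485  14.09302202  27.97735077  96.90729902  -6.65970899
  71.60489327 108.03347801]
pred mid [247.44712075 186.01606835] mouth [246.99902381 195.12276232]
[ 222  162   53   60 2468] [247.77957861 192.32901135]
[335 247   1   1   1] [335. 247.]
[356 259   1   1   1] [356. 259.]
{'centre': [248.8, 193.7], 'p': 0.83} [ 0.53121695 -0.27048596  0.06      ]
{'centre': [185.8, 10.6], 'p': 0.82} [ 0.36746316 -0.28820686  0.06      ]
d [-0.28, -0.31, 13.55] w [-0.001, -0.008, 0.004] rows>= 3
```

View pics/w3.png

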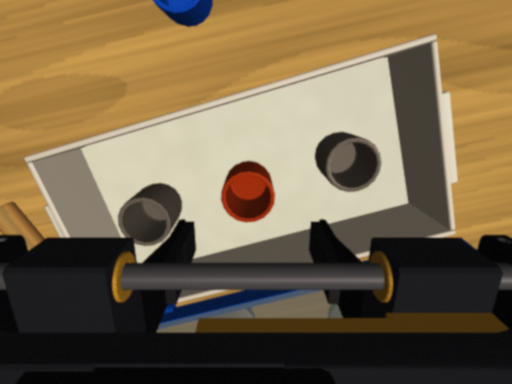

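Wrist view: the red cup's mouth is at (248,197), within 2 px of the prediction, and the grey cups at (150,215) and (348,160) are clear of the fingers. Descend and grip.

Emit:
drive_tool(angular=[[0,-0.008,0.004],[0,0,0],[0,0,0],[0,0,0],[0,0,0],[0,0,0],[0,0,0],[0,0,0]], delta_pos=[[-0.3,-0.3,1.5],[0,0,2.5],[0,0,2.5],[0,0,2.5],[0,0,2],[0,0,1.5],[0,0,1],[0,0,0]], gripper=[7,7,7,7,7,7,7,7])

```text
time_s: 14.6
tool_pos: [0.5285, -0.2712, 0.0502]
tool_rot: [-179.9, 0.0, 168.0]
force: [0.7, 0.4, 0.1]
grip_width: 0.0697
grasp_force: 0.0
```

Emit:
drive_tool(angular=[[0,0,0],[0,0,0],[0,0,0],[0,0,0],[0,0,0],[0,0,0]], delta_pos=[[0,0,0],[0,0,0],[0,0,0],[0,0,0],[0,0,0],[0,0,0]], gripper=[6,5,4.5,4.5,4.5,4.5], squeeze=12)

```text
time_s: 15.2
tool_pos: [0.529, -0.2713, 0.0512]
tool_rot: [-179.9, 0.1, 168.0]
force: [-0.6, 0.9, 4.0]
grip_width: 0.0483
grasp_force: 11.9
```

```bash
python3 - <<'E'
from h import *
s,p,q=pose(); print(p,s["tool_rot"],s["grip_width"],s["force"])
c=ovp(-.08,0,0); dz=p[2]-.018   # tcp height above cup foot
Q=down(240); h=.36; m=np.array([.52,-.02,h])
go(([p[0],p[1],h],q),(m,q),(m,Q),([c[0],c[1],h],Q),([c[0],c[1],.117+dz+.02],Q),([c[0],c[1],.117+dz],Q)); print(c,.117+dz)
E
```

```text
[ 0.52901903 -0.27131242  0.05117924] [-1.79947822e+02  1.33961890e-01  1.68023060e+02] 0.048331964250733626 [-0.57576907  0.89712953  4.0482307 ]
d [-0.07, -0.03, -30.88] w [0.0, 0.0, 0.0] rows>= 7
d [6.1, 24.4, -0.04] w [0.0, 0.0, 0.0] rows>= 6
d [0.0, 0.0, 0.0] w [-0.002, 0.001, -1.256] rows>= 9
d [-26.43, 2.02, 0.0] w [0.0, 0.0, 0.0] rows>= 6
d [-0.0, -0.0, 18.98] w [0.0, 0.0, 0.0] rows>= 4
d [-0.0, -0.0, 2.0] w [0.0, 0.0, 0.0] rows>= 1
[0.63466434 0.21895413 0.        ] 0.1501792434228879
```

Emit:
drive_tool(angular=[[0,0,0],[0,0,0],[0,0,0],[0,0,0],[0,0,0],[0,0,0],[0,0,0],[0,0,0],[0,0,0],[0,0,0],[0,0,0],[0,0,0],[0,0,0],[0,0,0],[0,0,0],[0,0,0],[0,0,0],[0,0,0],[0,0,0],[0,0,0]], delta_pos=[[0,0,-1],[0,0,-2],[0,0,-3],[0,0,-3],[0,0,-3],[0,0,-3],[0,0,-3],[0,0,-3],[0,0,-3],[0,0,-3],[0,0,-2.5],[0,0,-1.4],[0.4,1.6,0],[0.8,3.2,0],[0.8,3.4,0],[0.9,3.5,0],[0.9,3.5,0],[0.9,3.5,0],[0.9,3.5,0],[0.5,2.2,0]], gripper=[4.5,4.5,4.5,4.5,4.5,4.5,4.5,4.5,4.5,4.5,4.5,4.5,4.5,4.5,4.5,4.5,4.5,4.5,4.5,4.5])

```text
time_s: 17.2
tool_pos: [0.5184, -0.0161, 0.3585]
tool_rot: [-180.0, -0.0, 168.2]
force: [-0.4, 0.3, -1.4]
grip_width: 0.0485
grasp_force: 12.0
```

Emit:
drive_tool(angular=[[0,0,-0.06],[0,0,-0.12],[0,0,-0.12],[0,0,-0.12],[0,0,-0.12],[0,0,-0.12],[0,0,-0.12],[0,0,-0.12],[0,0,-0.12],[0,0,-0.12],[0,0,-0.116],[0,0,0]], delta_pos=[[0,0,0],[0,0,0],[0,0,0],[0,0,0],[0,0,0],[0,0,0],[0,0,0],[0,0,0],[0,0,0],[0,0,0],[0,0,0],[0,0,0]], gripper=[4.5,4.5,4.5,4.5,4.5,4.5,4.5,4.5,4.5,4.5,4.5,4.5])

```text
time_s: 18.4
tool_pos: [0.5188, -0.0196, 0.3585]
tool_rot: [-180.0, -0.1, -120.0]
force: [-1.0, 0.6, -1.4]
grip_width: 0.0481
grasp_force: 12.0
```

```bash
python3 - <<'E'
from h import *
s,p,q=pose(); print(p,s["tool_rot"],s["qpos"],s["grip_width"],s["grasp_force"])
c=ovp(-.08,0,0); Q=down(240); h=.36
go(([c[0],c[1],h],Q),([c[0],c[1],.17],Q),([c[0],c[1],.15],Q))
E
```

```text
[ 0.51875666 -0.01960661  0.35850077] [-1.79980257e+02 -8.56701276e-02 -1.20010240e+02] [-1.69078253e+01  1.53855027e-01  1.61902259e+01  9.03118700e+01
  4.08326573e-02  8.95671795e+01  1.49271812e+02] 0.048131309268692996 11.966344633245143
d [-26.45, 1.89, -0.19] w [-0.0, -0.001, -0.0] rows>= 6
d [-0.0, -0.0, 19.0] w [0.0, 0.0, 0.0] rows>= 4
d [-0.0, -0.0, 2.0] w [0.0, 0.0, 0.0] rows>= 1
```

Emit:
drive_tool(angular=[[0,0,0],[0,0,0],[0,0,0],[0,0,0],[0,0,0],[0,0,0],[0,0,0],[0,0,0],[0,0,0],[0,0,0],[0,0,0],[0,0,0],[0,0,0],[0,0,0],[0,0,0],[0,0,0],[0,0,0],[0,0,0],[0,0,0]], delta_pos=[[-1.5,0.1,0],[-2.7,0.2,0],[-2.8,0.2,0],[-2.8,0.2,0],[-2.8,0.2,0],[-2.8,0.2,0],[-2.8,0.2,0],[-2.8,0.2,0],[-2.8,0.2,0],[-2.5,0.2,0],[0,0,0],[0,0,2],[0,0,3],[0,0,3],[0,0,3],[0,0,3],[0,0,2.5],[0,0,1.5],[0,0,0]], gripper=[4.5,4.5,4.5,4.5,4.5,4.5,4.5,4.5,4.5,4.5,4.5,4.5,4.5,4.5,4.5,4.5,4.5,4.5,4.5])

```text
time_s: 20.3
tool_pos: [0.6329, 0.2172, 0.1762]
tool_rot: [179.9, -0.3, -120.1]
force: [-0.2, -0.1, -1.6]
grip_width: 0.0485
grasp_force: 12.0
```

```bash
python3 - <<'E'
from h import *
s,p,q=pose(); print(p,s["tool_rot"],s["qpos"],s["grip_width"],s["grasp_force"],s["force"])
c=ovp(-.08,0,0); go(([c[0],c[1],.15],down(240)))
w=cam("wrist");S=cam("side")
def crop(p,a):
    x0,y0,x1,y1=a; return cv2.resize(p["pixels"][y0:y1,x0:x1],(400,400))
im=np.hstack([cv2.resize(w["pixels"],(400,300)),cv2.resize(S["pixels"][80:220,200:360],(400,300),interpolation=cv2.INTER_CUBIC)])
cv2.imwrite("pics/place.png",cv2.convertScaleAbs(im[...,::-1],alpha=1.3))
E
```

```text
[0.63289376 0.21716666 0.17619579] [ 179.90551042   -0.25545323 -120.0663045 ] [-27.52060473  22.61033693   8.22044276  84.74645759  -3.1969593
  73.13402791 130.9515241 ] 0.048484775444586806 11.986604284445875 [-0.19318017 -0.05164861 -1.60449296]
d [-0.26, -0.07, 2.62] w [0.002, -0.004, -0.001] rows>= 1
```

View pics/place.png

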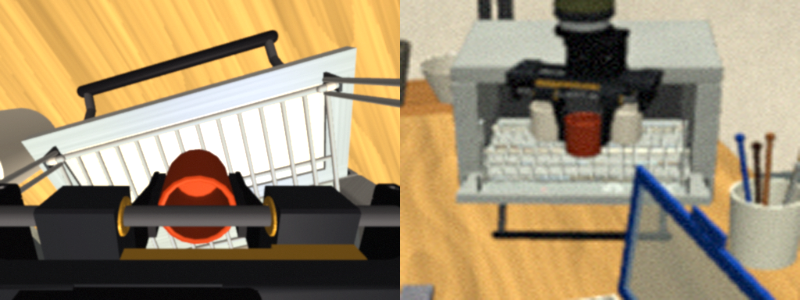

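Cup is upright over the rack, mid-width, clear of the two white cups and slots. Lower it.

Emit:
drive_tool(angular=[[0,0,0],[0,0,0],[0,0,0],[0,0,0],[0,0,0],[0,0,0]], delta_pos=[[-0.2,0,0.8],[0,0,0.6],[0,0,0.5],[0,0,0.3],[0,0,0.2],[0,0,0]], gripper=[4.5,4.5,4.5,4.5,4.5,4.5])

```text
time_s: 21.0
tool_pos: [0.6354, 0.2191, 0.1547]
tool_rot: [-179.9, -0.1, -120.0]
force: [0.1, -0.6, -1.3]
grip_width: 0.0485
grasp_force: 12.0
```

Emit:
drive_tool(angular=[[0,0,0],[0,0,0],[0,0,0]], delta_pos=[[0,0,0.15],[0,0,0],[0,0,0]], gripper=[4.5,4.5,4.5])

```text
time_s: 21.3
tool_pos: [0.6356, 0.2193, 0.1536]
tool_rot: [-179.9, -0.0, -120.0]
force: [0.3, 0.1, -1.9]
grip_width: 0.0481
grasp_force: 12.0
```

Emit:
drive_tool(angular=[[0,0,0],[0,0,0],[0,0,0]], delta_pos=[[0,0,0.2],[0,0,0.1],[0,0,0]], gripper=[4.5,4.5,4.5])

```text
time_s: 21.6
tool_pos: [0.6355, 0.2192, 0.1504]
tool_rot: [-179.9, -0.0, -120.0]
force: [0.7, 0.2, -0.5]
grip_width: 0.0479
grasp_force: 12.0
```

Emit:
drive_tool(angular=[[0,0,0],[0,0,0],[0,0,0]], delta_pos=[[0,0,0.1],[0,0,0],[0,0,0]], gripper=[4.5,4.5,4.5])

```text
time_s: 21.9
tool_pos: [0.6356, 0.2192, 0.1502]
tool_rot: [-179.9, -0.0, -120.0]
force: [-1.7, -0.8, 4.0]
grip_width: 0.0483
grasp_force: 11.9
```

Contact (about 5 N, z exactly as predicted). Release and rise.

Emit:
drive_tool(angular=[[0,0,0],[0,0,0],[0,0,0],[0,0,0],[0,0,0],[0,0,0],[0,0,0],[0,0,0],[0,0,0],[0,0,0],[0,0,0],[0,0,0],[0,0,0],[0,0,0]], delta_pos=[[0,0,0],[0,0,0],[0,0,0],[0,0,0],[0,0,0],[0,0,-0.5],[0,0,-1],[0,0,-2],[0,0,-3],[0,0,-4],[0,0,-4],[0,0,-4],[0,0,-2.5],[0,0,0]], gripper=[5.2,5.6,6,6.5,7,7,7,7,7,7,7,7,7,7])

```text
time_s: 23.3
tool_pos: [0.6368, 0.2198, 0.3661]
tool_rot: [-179.6, 0.4, -120.0]
force: [0.9, 1.3, 0.1]
grip_width: 0.0701
grasp_force: 0.0
```

```bash
python3 - <<'E'
from h import *
s,p,q=pose(); print(p,s["tool_rot"],s["qpos"],s["force"])
S=cam("side"); hsv=cv2.cvtColor(S["pixels"],cv2.COLOR_RGB2HSV); m=((hsv[...,0]<8)|(hsv[...,0]>172))&(hsv[...,1]>140); m[:90]=0;m[200:]=0;m[:,:200]=0;m[:,350:]=0
n,l,st,ce=cv2.connectedComponentsWithStats(m.astype(np.uint8)); k=1+np.argmax(st[1:,4]); print(st[k],ce[k],"pred",proj(S,ovp(-.08,0,.146)),proj(S,ovp(-.08,0,.175)),proj(S,ovp(-.08,0,.117)))
# lid plan: tub frame, hinge at (0,0,.09)
Q=down(184.1); Q0=down(214)
a=tup(.06,0,.36); b=tup(.06,0,.225)
m=np.array([.60,-.02,.38])
go((m,q),(m,Q),(a,Q),(b,Q))
E
```

```text
[0.63679048 0.21981126 0.36609684] [-179.55422581    0.41043151 -120.01996049] [-27.6911516   19.62922245   8.98579169  67.22648662  -2.94119872
  92.76074449 130.58564451] [0.85365181 1.29731676 0.091634  ]
[267 141  14  20 190] [273.4        149.73684211] pred [273.50879965 150.11299994] [273.51399347 142.04114548] [273.50371338 158.01772837]
d [22.55, -8.87, -1.74] w [0.003, -0.003, 0.0] rows>= 5
d [0.0, 0.0, 0.0] w [-0.004, 0.01, 0.975] rows>= 7
d [-5.74, -24.52, 2.0] w [0.0, 0.0, 0.0] rows>= 6
d [0.0, -0.0, 13.5] w [0.0, 0.0, 0.0] rows>= 3
```

Cup stands where predicted (side: centre (273,150) against predicted (273.5,150)). Now shut the door, using the same grip in reverse.

```bash
python3 - <<'E'
from h import *
s,p,q=pose(); Q=down(164.9,-30); z=Q.apply([0,0,1]); e=np.array([.6105,.1255,.0485])
m=e-.21*z; m1=np.array([m[0],m[1],.366])
go((m1,q),(m1,down(164.9)),(m1,Q),(m,Q),(e-.03*z,Q),(e,Q))
th=np.linspace(1.35,0,15); d=[Q.inv().apply(ovp(*bar(t)))*100 for t in th]
print(np.diff(d,axis=0).round(2).tolist())
E
```

```text
d [19.58, -5.2, -0.35] w [0.0, 0.0, 0.0] rows>= 5
d [0.0, 0.0, 0.0] w [-0.002, 0.007, 1.31] rows>= 9
d [0.0, 0.0, 0.0] w [-0.524, 0.0, -0.0] rows>= 4
d [-0.0, -6.78, 11.75] w [0.0, 0.0, 0.0] rows>= 3
d [-0.0, -0.0, 18.0] w [0.0, 0.0, 0.0] rows>= 4
d [-0.0, 0.0, 3.0] w [0.0, 0.0, 0.0] rows>= 1
[[-0.0, 0.78, -1.54], [0.0, 0.93, -1.46], [0.0, 1.06, -1.36], [0.0, 1.19, -1.25], [0.0, 1.3, -1.13], [0.0, 1.41, -1.0], [0.0, 1.5, -0.86], [0.01, 1.57, -0.72], [0.01, 1.63, -0.56], [0.01, 1.68, -0.4], [0.01, 1.71, -0.24], [0.01, 1.73, -0.07], [0.01, 1.73, 0.1], [0.01, 1.71, 0.26]]
```

Emit:
drive_tool(angular=[[0,0,0],[0,0,0],[0,0,0],[0,0,0],[0,0,0],[0,0,0],[0,0,0],[0,0,0.13],[0,0,0.13],[0,0,0.13],[0,0,0.13],[0,0,0.13],[0,0,0.13],[0,0,0.13],[0,0,0.13],[0,0,0.13],[0,0,0.14],[0,0,0]], delta_pos=[[1.6,-0.4,0],[3,-0.8,0],[3,-0.8,0],[3,-0.8,0],[3,-0.8,0],[3,-0.8,0],[3,-0.8,0],[0,0,0],[0,0,0],[0,0,0],[0,0,0],[0,0,0],[0,0,0],[0,0,0],[0,0,0],[0,0,0],[0,0,0],[0,0,0]], gripper=[3.5,3.5,3.5,3.5,3.5,3.5,3.5,3.5,3.5,3.5,3.5,3.5,3.5,3.5,3.5,3.5,3.5,3.5])

```text
time_s: 25.15
tool_pos: [0.5811, 0.0225, 0.3581]
tool_rot: [-179.9, -0.1, 164.8]
force: [-0.2, -1.1, -0.8]
grip_width: 0.0354
grasp_force: 0.0
```

Emit:
drive_tool(angular=[[-0.1,0,0],[-0.11,0,0],[-0.11,0,0],[-0.11,0,0],[-0.094,0,0],[0,0,0],[0,0,0],[0,0,0],[0,0,0],[0,0,0]], delta_pos=[[0,0,0],[0,0,0],[0,0,0],[0,0,0],[0,0,0],[0,-1.7,2.9],[0,-1.7,2.9],[0,-1.7,2.9],[0,-1.7,2.9],[0,0,0]], gripper=[3.5,3.5,3.5,3.5,3.5,3.5,3.5,3.5,3.5,3.5])

```text
time_s: 26.15
tool_pos: [0.5782, 0.0226, 0.2192]
tool_rot: [150.2, -0.4, 165.0]
force: [-1.2, 0.0, -0.2]
grip_width: 0.0352
grasp_force: 0.0
```

```bash
python3 - <<'E'
from h import *
s,p,q=pose(); print(p,s["tool_rot"],s["qpos"]); Q=down(164.9,-30); z=Q.apply([0,0,1]); e=np.array([.6105,.1255,.0485])
go((e-.06*z,Q),(e,Q))
E
```

```text
[0.57819425 0.02261983 0.21924304] [150.18704305  -0.44112241 165.04875664] [ -9.1228902    9.46104698  24.25395416 102.4853687  -35.47741699
  72.86895233 101.75662713]
d [-0.55, 0.84, 14.17] w [-0.003, -0.008, -0.002] rows>= 3
d [-0.0, 0.0, 6.0] w [0.0, 0.0, 0.0] rows>= 2
```

Emit:
drive_tool(angular=[[0,-0.008,0],[0,0,0],[0,0,0],[0,0,0],[0,0,0],[0,0,0]], delta_pos=[[-0.5,0.8,2],[0,0,3],[0,0,3],[0,0,3],[0,0,3.2],[0,0,0]], gripper=[3.5,3.5,3.5,3.5,3.5,3.5])

```text
time_s: 26.75
tool_pos: [0.6059, 0.0992, 0.1038]
tool_rot: [150.1, 0.2, 165.0]
force: [-1.4, 0.6, -0.7]
grip_width: 0.035
grasp_force: 0.0
```

```bash
python3 - <<'E'
from h import *
s,p,q=pose(); print(p,s["force"]); Q=down(164.9,-30); e=np.array([.6105,.1255,.0485]); go((e,Q))
E
```

```text
[0.60593105 0.09924515 0.10377143] [-1.35241989  0.63379048 -0.67357924]
d [0.25, -0.46, 6.11] w [-0.001, 0.002, 0.004] rows>= 2
```

Emit:
drive_tool(angular=[[0,0,0],[0,0,0],[0,0,0],[0,0,0],[0,0,0]], delta_pos=[[0.1,-0.3,0.5],[0,0,2],[0,0,2],[0,0,1.4],[0,0,0]], gripper=[3.5,3.5,3.5,3.5,3.5])

```text
time_s: 27.25
tool_pos: [0.6146, 0.1227, 0.0533]
tool_rot: [150.0, 0.4, 164.8]
force: [0.1, 0.9, -0.4]
grip_width: 0.0347
grasp_force: 0.0
```

Emit:
drive_tool(angular=[[0,0,0],[0,0,0],[0,0,0],[0,0,0],[0,0,0],[0,0,0]], delta_pos=[[0,0,0],[0,0,0],[0,0,0],[0,0,0],[0,0,0],[0,0,0]], gripper=[2.5,1.5,0.8,0.8,0.8,0.8], squeeze=15)

```text
time_s: 27.85
tool_pos: [0.6155, 0.122, 0.0542]
tool_rot: [150.0, 0.5, 164.7]
force: [-0.2, -1.9, 2.7]
grip_width: 0.0133
grasp_force: 15.0
```

```bash
python3 - <<'E'
from h import *
s,p,q=pose(); print(p,s["force"],s["tool_rot"]); Q=down(164.9,-30); e=np.array([.6105,.1255,.0485]); go((e,Q))
E
```

```text
[0.61547935 0.12199379 0.05422519] [-0.21924566 -1.854438    2.68905534] [150.01653035   0.54079463 164.66238353]
d [0.58, -0.1, 0.59] w [-0.0, 0.01, 0.001] rows>= 1
```

Emit:
drive_tool(angular=[[0,0,0],[0,0,0],[0,0,0],[0,0,0],[0,0,0],[0,0,0],[0,0,0],[0,0,0],[0,0,0],[0,0,0],[0,0,0],[0,0,0],[0,0,0],[0,0,0],[0,0,0],[0,0,0]], delta_pos=[[0,0.15,-0.3],[0,0.25,-0.5],[0,0.38,-0.74],[0,0.46,-0.73],[0,0.47,-0.73],[0,0.53,-0.68],[0,0.53,-0.68],[0,0.59,-0.63],[0,0.6,-0.62],[0,0.65,-0.57],[0,0.65,-0.56],[0,0.7,-0.5],[0,0.71,-0.5],[0,0.5,-0.28],[0,0.3,-0.17],[0,0,0]], gripper=[0.8,0.8,0.8,0.8,0.8,0.8,0.8,0.8,0.8,0.8,0.8,0.8,0.8,0.8,0.8,0.8])

```text
time_s: 29.45
tool_pos: [0.6205, 0.1411, 0.1631]
tool_rot: [150.2, 0.6, 164.5]
force: [-2.8, -10.5, 5.6]
grip_width: 0.0135
grasp_force: 15.0
```

```bash
python3 - <<'E'
from h import *
s,p,q=pose(); z=q.apply([0,0,1]); g=p+.001*z
l=T(0,0,-OV[2])(g-np.array([OV[0],OV[1],0])); th=-np.arctan2(l[2]-.072,-l[0])+np.arctan2(.17,.057)
print("bar est oven",l,"theta",th,"r",np.hypot(l[0],l[2]-.072), s["force"],s["qpos"])
t=np.linspace(th,0,11); d=[q.inv().apply(ovp(*bar(a)))*100 for a in t]; print(np.diff(d,axis=0).round(2).tolist())
S=cam("side"); hsv=cv2.cvtColor(S["pixels"],cv2.COLOR_RGB2HSV); m=((hsv[...,0]<8)|(hsv[...,0]>172))&(hsv[...,1]>140); m[:90]=0;m[200:]=0;m[:,:200]=0;m[:,350:]=0
n,lb,st,ce=cv2.connectedComponentsWithStats(m.astype(np.uint8)); k=1+np.argmax(st[1:,4]); print(st[k],ce[k])
E
```

```text
bar est oven [-0.15839827 -0.00618738  0.1622619 ] theta 0.7293332762855743 r 0.18231078866812578 [ -2.76907133 -10.49089868   5.63291876] [-16.98766751  14.30201624  19.61207686 103.54034011 -39.0778031
  60.97667966  95.37463511]
[[-0.0, 1.15, -0.62], [-0.0, 1.19, -0.54], [-0.0, 1.23, -0.45], [0.0, 1.26, -0.36], [0.0, 1.28, -0.27], [0.0, 1.3, -0.17], [0.01, 1.31, -0.08], [0.01, 1.31, 0.02], [0.01, 1.3, 0.11], [0.01, 1.29, 0.21]]
[256 166   3   4  10] [257.  167.8]
```

Emit:
drive_tool(angular=[[0,0,0],[0,0,0],[0,0,0],[0,0,0],[0,0,0],[0,0,0],[0,0,0],[0,0,0],[0,0,0],[0,0,0],[0,0,0]], delta_pos=[[0,-0.15,-0.25],[0,0.58,-0.31],[0,0.57,-0.31],[0,0.6,-0.27],[0,0.6,-0.27],[0,0.61,-0.23],[0,0.62,-0.22],[0,0.63,-0.18],[0,0.63,-0.18],[0,0,0],[0,0,0]], gripper=[0.8,0.8,0.8,0.8,0.8,0.8,0.8,0.8,0.8,0.8,0.8])

```text
time_s: 30.6
tool_pos: [0.6285, 0.1729, 0.2066]
tool_rot: [150.0, 0.6, 164.6]
force: [2.2, -5.7, 5.3]
grip_width: 0.0131
grasp_force: 15.0
```

```bash
python3 - <<'E'
from h import *
s,p,q=pose(); z=q.apply([0,0,1]); g=p+.001*z
l=T(0,0,-OV[2])(g-np.array([OV[0],OV[1],0])); th=-np.arctan2(l[2]-.072,-l[0])+np.arctan2(.17,.057)
print(p,"bar est oven",l,"theta",th,"r",np.hypot(l[0],l[2]-.072), "F tool",q.inv().apply(s["force"]))
t=np.linspace(th,0,7); d=[q.inv().apply(ovp(*bar(a)))*100 for a in t]; print(np.diff(d,axis=0).round(2).tolist())
E
```

```text
[0.62853047 0.17290381 0.20664559] bar est oven [-0.12558951 -0.00584728  0.20577962] theta 0.4303174194093293 r 0.1834930830510382 F tool [-3.67868796 -1.60706218 -6.95784905]
[[0.0, 1.26, -0.25], [0.0, 1.28, -0.16], [0.0, 1.28, -0.07], [0.0, 1.29, 0.03], [0.01, 1.28, 0.12], [0.01, 1.27, 0.21]]
```

Emit:
drive_tool(angular=[[0,0,0],[0,0,0],[0,0,0],[0,0,0],[0,0,0],[0,0,0],[0,0,0],[0,0,0],[0,0,0],[0,0,0],[0,0,0],[0,0,0],[0,0,0],[0,0,0]], delta_pos=[[0,0.63,-0.2],[0,0.63,-0.15],[0,0.64,-0.1],[0,0.64,-0.08],[0,0.64,-0.04],[0,0.64,-0.03],[0,0.64,0.01],[0,0.64,0.02],[0,0.64,0.06],[0,0.64,0.06],[0,0.5,0.08],[0,0.4,0.08],[0,0,0],[0,0,0]], gripper=[0.8,0.8,0.8,0.8,0.8,0.8,0.8,0.8,0.8,0.8,0.8,0.8,0.8,0.8])

```text
time_s: 32.0
tool_pos: [0.6444, 0.2345, 0.2444]
tool_rot: [149.9, 0.6, 164.7]
force: [5.3, -1.9, 1.3]
grip_width: 0.0134
grasp_force: 15.0
```

```bash
cat > st.py <<'E'
from h import *
s,p,q=pose(); z=q.apply([0,0,1]); g=p+.001*z
l=T(0,0,-OV[2])(g-np.array([OV[0],OV[1],0])); th=-np.arctan2(l[2]-.072,-l[0])+np.arctan2(.17,.057)
print(p,"bar est oven",l,"theta",th,"r",np.hypot(l[0],l[2]-.072), "F tool",q.inv().apply(s["force"]))
E
python3 st.py
```

```text
[0.64435365 0.23454364 0.24438049] bar est oven [-0.06195183 -0.00539836  0.243515  ] theta 0.023106406841552518 r 0.18236070224935616 F tool [-5.61888274  0.19473022 -1.27619232]
```

Emit:
drive_tool(angular=[[0,0,0],[0,0,0],[0,0,0],[0,0,0],[0,0,0]], delta_pos=[[0,0.3,0.05],[0,0.25,0.05],[0,0.2,0.05],[0,0,0],[0,0,0]], gripper=[0.8,0.8,0.8,0.8,0.8])

```text
time_s: 32.5
tool_pos: [0.6458, 0.2399, 0.2461]
tool_rot: [150.1, 0.5, 164.7]
force: [3.0, -4.7, 1.9]
grip_width: 0.0133
grasp_force: 15.0
```

```bash
python3 st.py
```

```text
[0.64580554 0.23994352 0.2461166 ] bar est oven [-0.05636221 -0.00542211  0.24524996] theta -0.008990164788344357 r 0.18218739666168868 F tool [-4.1677212  -2.30440262 -3.47703202]
```

Emit:
drive_tool(angular=[[0,0,0],[0,0,0],[0,0,0],[0,0,0]], delta_pos=[[0,0.25,0.05],[0,0.2,0.05],[0,0,0],[0,0,0]], gripper=[0.8,0.8,0.8,0.8])

```text
time_s: 32.9
tool_pos: [0.6464, 0.2422, 0.2468]
tool_rot: [150.2, 0.4, 164.6]
force: [-0.7, -8.6, 3.1]
grip_width: 0.0131
grasp_force: 15.0
```

```bash
python3 st.py
```

```text
[0.64640931 0.24217554 0.24676776] bar est oven [-0.05405238 -0.00543492  0.24589974] theta -0.02215610296623538 r 0.1821065074167574 F tool [-1.59139399 -5.80611602 -6.93014353]
```

Emit:
drive_tool(angular=[[0,0,0],[0,0,0],[0,0,0],[0,0,0]], delta_pos=[[0,0.25,0],[0,0.25,0],[0,0,0],[0,0,0]], gripper=[0.8,0.8,0.8,0.8])

```text
time_s: 33.3
tool_pos: [0.6469, 0.2442, 0.2475]
tool_rot: [150.5, 0.3, 164.6]
force: [-1.1, -11.8, 0.4]
grip_width: 0.0136
grasp_force: 15.0
```

```bash
python3 st.py
```

```text
[0.64694369 0.24415664 0.24749372] bar est oven [-0.05200386 -0.00544456  0.24662378] theta -0.03407225400857916 r 0.18220281778353242 F tool [-2.09633886 -9.92946398 -6.09470277]
```

Emit:
drive_tool(angular=[[0,0,0],[0,0,0],[0,0,0],[0,0,0],[0,0,0],[0,0,0],[0,0,0],[0,0,0],[0,0,0],[0,0,0]], delta_pos=[[0,0,0],[0,0,0],[0,-0.3,0],[0,0,0],[0,0,-1],[0,0,-2],[0,0,-3],[0,0,-4],[0,0,-4],[0,0,0]], gripper=[3.5,3.5,3.5,3.5,3.5,3.5,3.5,3.5,3.5,3.5])

```text
time_s: 34.3
tool_pos: [0.6297, 0.1766, 0.3776]
tool_rot: [149.7, 1.0, 164.5]
force: [1.2, -0.2, 0.5]
grip_width: 0.0347
grasp_force: 0.0
```

```bash
python3 - <<'E'
from h import *
s,p,q=pose(); print(p,s["tool_rot"],s["qpos"])
w=cam("wrist");S=cam("side")
g=cv2.cvtColor(w["pixels"],cv2.COLOR_RGB2GRAY).astype(float)
pr=[proj(w,ovp(-.057,y,.242)) for y in(.1,.05,0)]; print("pred bar",np.round(pr,1).tolist())
im=np.hstack([cv2.resize(w["pixels"],(400,300)),cv2.resize(S["pixels"][80:200,210:370],(400,300),interpolation=cv2.INTER_CUBIC)])
cv2.imwrite("pics/shut.png",cv2.convertScaleAbs(im[...,::-1],alpha=1.3))
Q=down(184); m=np.array([.58,.0,.38]); a=tup(.06,0,.38); 
go((m,q),(m,Q),(a,Q),(tup(.06,0,.225),Q))
E
```

```text
[0.62966239 0.17656249 0.37755003] [149.74604403   1.02958009 164.48382678] [-21.11085934   7.71250827  20.15316391  86.05403501 -31.95142746
  78.03696073  77.7758496 ]
pred bar [[238.8, 62.4], [239.6, 117.2], [240.4, 166.3]]
d [-0.13, -15.66, -10.04] w [-0.003, -0.009, -0.0] rows>= 4
d [0.0, 0.0, 0.0] w [0.52, 0.107, -0.328] rows>= 5
d [-7.63, -26.65, 0.0] w [0.0, 0.0, 0.0] rows>= 6
d [0.0, -0.0, 15.5] w [0.0, 0.0, 0.0] rows>= 4
```

View pics/shut.png

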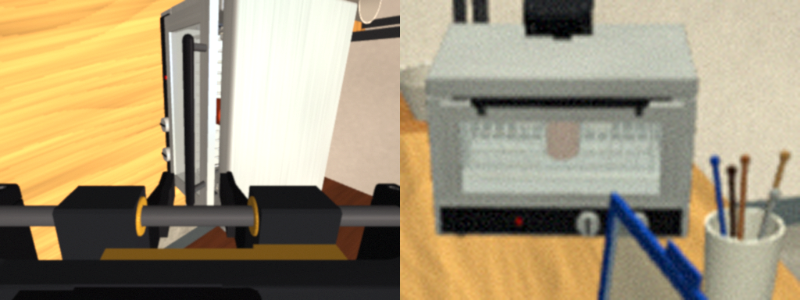

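Door is shut: the bar shows at column ~241 against predicted 240, and the red cup stands upright behind the window. Now the lid.

Emit:
drive_tool(angular=[[0,0,0],[0,0,0],[0,0,0],[0,0,0],[0,0,0],[0,0,0],[0.104,0.014,-0.038],[0.104,0.014,-0.038],[0.104,0.014,-0.038],[0.104,0.014,-0.038],[0.104,0.014,-0.038],[0,0,0]], delta_pos=[[0,-1.5,-1],[0,-2.8,-1.8],[0,-2.8,-1.8],[0,-2.8,-1.8],[0,-2.8,-1.8],[0,-2.8,-1.8],[0,0,0],[0,0,0],[0,0,0],[0,0,0],[0,0,0],[0,0,0]], gripper=[0,0,0,0,0,0,0,0,0,0,0,0])

```text
time_s: 35.6
tool_pos: [0.5788, 0.0066, 0.3768]
tool_rot: [179.9, -0.8, 176.6]
force: [0.0, 0.6, -0.3]
grip_width: 0.0009
grasp_force: 0.0
```

```bash
cat > lid.py <<'E'
from h import *
def C(th,r=.145,hw=.011):
    c,s=np.cos(th),np.sin(th); return tup(-r*c+.007*s+hw,0,.09+r*s+.007*c+.014)
E
python3 - <<'E'
from lid import *
s,p,q=pose(); print(p,s["tool_rot"],s["qpos"])
Q=down(176); a=tup(.06,0,.38); b=tup(.055,0,.249)
go((a,Q),(b,Q),(C(1.65),Q))
T_=[C(t) for t in np.arange(1.65,-.06,-.1)]
print([Q.inv().apply(x*100).round(2).tolist() for x in np.diff(T_,axis=0)])
E
```

```text
[0.57884999 0.00656795 0.3767995 ] [179.90711076  -0.80060869 176.61692306] [-21.7117913    8.6259225   21.47048657  79.85432627  -3.29724094
  92.89931978  86.03151129]
d [-11.14, -26.09, -0.52] w [0.002, -0.014, 0.011] rows>= 6
d [0.49, -0.07, 13.1] w [0.0, 0.0, 0.0] rows>= 3
d [2.53, -0.36, 0.1] w [0.0, 0.0, 0.0] rows>= 1
[[1.43, -0.2, -0.11], [1.44, -0.21, 0.03], [1.43, -0.2, 0.18], [1.4, -0.2, 0.32], [1.36, -0.19, 0.46], [1.31, -0.19, 0.6], [1.24, -0.18, 0.72], [1.17, -0.17, 0.85], [1.08, -0.15, 0.96], [0.98, -0.14, 1.06], [0.87, -0.12, 1.16], [0.75, -0.11, 1.24], [0.62, -0.09, 1.31], [0.49, -0.07, 1.36], [0.35, -0.05, 1.41], [0.21, -0.03, 1.44], [0.07, -0.01, 1.45]]
```

Emit:
drive_tool(angular=[[0,-0.014,0.011],[0,0,0],[0,0,0],[0,0,0],[0,0,0],[0,0,0],[0,0,0],[0,0,0],[0,0,0],[0,0,0],[0,0,0],[0,0,0],[0,0,0],[0,0,0],[0,0,0],[0,0,0]], delta_pos=[[-0.6,-1.4,0],[-1.2,-2.7,0],[-1.2,-2.8,0],[-1.2,-2.8,0],[-1.2,-2.8,0],[-1.2,-2.8,0],[-1.2,-2.8,0],[-1.2,-2.8,0],[-1.2,-2.8,0],[-1.1,-2.4,-0.4],[0,0,0],[0.5,0,3],[0,0,4],[0,0,4],[0,0,2],[0,0,0]], gripper=[0,0,0,0,0,0,0,0,0,0,0,0,0,0,0,0])

```text
time_s: 37.2
tool_pos: [0.6638, -0.2676, 0.2486]
tool_rot: [179.8, -0.1, 175.3]
force: [-0.6, -0.2, 0.6]
grip_width: 0.0006
grasp_force: 0.0
```

```bash
python3 - <<'E'
from lid import *
s,p,q=pose(); print(p,s["tool_rot"],s["force"],s["qpos"])
go((C(1.65),down(176)))
E
```

```text
[ 0.66375991 -0.26759471  0.24864   ] [ 1.79779942e+02 -1.39187867e-01  1.75288705e+02] [-0.64875255 -0.24002173  0.63619245] [  0.67387301  28.16791497  28.93962474  71.90538676 -13.4473117
  83.388246   113.57601803]
d [1.98, 0.33, 0.07] w [0.004, -0.002, -0.012] rows>= 1
```

Now sweep the lid over, stopping half-way to check.

Emit:
drive_tool(angular=[[0,0,0],[0,0,0],[0,0,0],[0,0,0],[0,0,0],[0,0,0],[0,0,0],[0,0,0],[0,0,0],[0,0,0],[0,0,0],[0,0,0],[0,0,0],[0,0,0],[0,0,0],[0,0,0]], delta_pos=[[1,0,0],[1,0,0],[0.72,-0.1,-0.05],[0.72,-0.1,-0.05],[0.72,-0.1,0],[0.72,-0.1,0.03],[0.72,-0.1,0.09],[0.71,-0.1,0.09],[1.4,-0.2,0.32],[1.36,-0.2,0.46],[1.31,-0.2,0.6],[1.24,-0.2,0.72],[1.17,-0.2,0.85],[1.08,-0.15,0.96],[0,0,0],[0,0,0]], gripper=[0,0,0,0,0,0,0,0,0,0,0,0,0,0,0,0])

```text
time_s: 38.8
tool_pos: [0.5271, -0.2729, 0.2117]
tool_rot: [179.9, 0.2, 175.5]
force: [0.1, -0.2, -0.2]
grip_width: 0.0003
grasp_force: 0.0
```

```bash
python3 - <<'E'
from lid import *
s,p,q=pose(); print(p,s["force"]); print("expect",C(.75))
Q=q
T_=[p]+[C(t) for t in np.arange(.65,-.06,-.1)]
print([Q.inv().apply(x*100).round(2).tolist() for x in np.diff(T_,axis=0)])
S=cam("side"); save(S,"s4.png")
E
```

```text
[ 0.52705548 -0.27293235  0.21169131] [ 0.13683578 -0.19542081 -0.17516591]
expect [ 0.52481114 -0.27130506  0.20795944]
[[1.22, -0.01, 1.43], [0.87, -0.13, 1.15], [0.75, -0.12, 1.24], [0.63, -0.1, 1.31], [0.49, -0.08, 1.36], [0.36, -0.06, 1.41], [0.22, -0.04, 1.43], [0.07, -0.01, 1.45]]
```

View pics/s4.png

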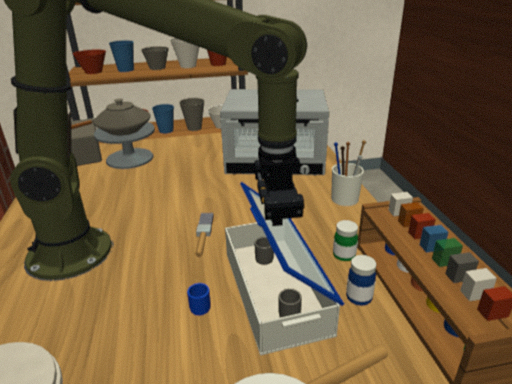

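The lid is about half-way down (its free edge runs from (243,185) to (338,300)), following the finger, and the jars are untouched. Continue.

Emit:
drive_tool(angular=[[0,0,0],[0,0,0],[0,0,0],[0,0,0],[0,0,0],[0,0,0],[0,0,0],[0,0,0],[0,0,0],[0,0,0],[0,0,0],[0,0,0]], delta_pos=[[0.6,0,0.7],[0.6,0,0.7],[0.87,-0.1,1.15],[0.75,-0.1,1.24],[0.63,-0.1,1.31],[0.49,-0.1,1.36],[0.2,0,0.7],[0.16,0,0.7],[0.1,0,0.7],[0.1,0,0.7],[0,0,0.7],[0,0,0]], gripper=[0,0,0,0,0,0,0,0,0,0,0,0])

```text
time_s: 40.05
tool_pos: [0.4827, -0.2735, 0.1115]
tool_rot: [179.9, 0.2, 175.5]
force: [0.0, -0.2, 0.7]
grip_width: 0.0007
grasp_force: 0.0
```

Emit:
drive_tool(angular=[[0,0,0],[0,0,0],[0,0,0],[0,0,0]], delta_pos=[[0,0,0.3],[0,0,0.2],[0,0,0],[0,0,0]], gripper=[0,0,0,0])

```text
time_s: 40.45
tool_pos: [0.4831, -0.2736, 0.1107]
tool_rot: [179.8, 0.3, 175.5]
force: [-6.5, 3.5, 22.1]
grip_width: 0.0001
grasp_force: 11.4
```

Firm stop with the tip at 97 mm, the lid's closed height. Rise clear and check.

Emit:
drive_tool(angular=[[0,0,0],[0,0,0],[0,0,0],[0,0,0],[0,0,0],[0,0,0],[0,0,0],[0,0,0]], delta_pos=[[0,0,-0.5],[0,0,-1.5],[0,0,-3],[0,0,-4],[0,0,-4],[0,0,-4],[0,0,-2],[0,0,0]], gripper=[0,0,0,0,0,0,0,0])

```text
time_s: 41.25
tool_pos: [0.4835, -0.2747, 0.3014]
tool_rot: [-180.0, 0.6, 175.5]
force: [0.5, -1.2, 0.5]
grip_width: 0.0003
grasp_force: 0.0
```

```bash
python3 - <<'E'
from h import *
s,p,q=pose(); print(p,s["force"],s["time_s"])
S=cam("side");W=cam("wrist")
for n in["jar_green_mid","jar_blue_mid","brush_mid","roller_mid"]:
    print(n,[np.round(x["centre"]).tolist() for x in models.search_frame(S,n)[:1]])
print("lid edge pred closed",[proj(S,tup(-.176,y,.097)).round(1).tolist() for y in(.173,-.173)])
im=np.vstack([np.hstack([cv2.resize(S["pixels"][80:190,200:347],(400,300),interpolation=cv2.INTER_CUBIC),cv2.resize(S["pixels"][190:370,190:430],(400,300),interpolation=cv2.INTER_CUBIC)]),np.hstack([cv2.resize(W["pixels"],(400,300)),np.zeros((300,400,3),np.uint8)])])
cv2.imwrite("pics/fin.png",cv2.convertScaleAbs(im[...,::-1],alpha=1.3))
E
```

```text
[ 0.48346434 -0.27472285  0.30135073] [ 0.53648427 -1.23057454  0.47762534] 41.25
jar_green_mid [[344.0, 239.0]]
jar_blue_mid [[360.0, 280.0]]
brush_mid [[204.0, 232.0]]
roller_mid [[353.0, 364.0]]
lid edge pred closed [[224.5, 224.2], [260.0, 322.5]]
```

View pics/fin.png

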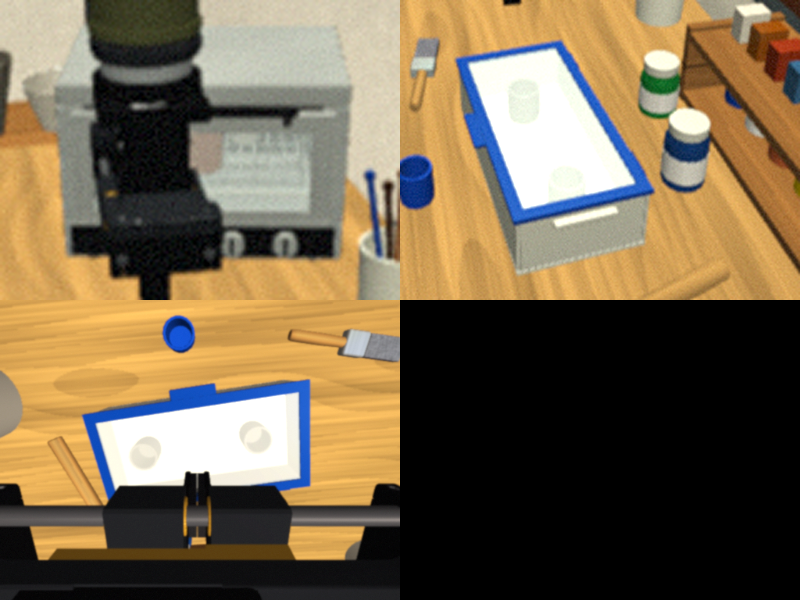

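The lid is closed flat: its corners are at (225,226) and (260,321), matching the prediction. The grey cups are upright under it, the door is shut with the red cup standing inside, and the bystanders haven't moved. Handing in.

```bash
python3 -c "
from h import *
print(env.sign_off())"
```

```text
the job is handed in; nothing more can be done
None
```

The job is handed in at about 41 s of the 72 s allowed, though the hand-in returned no verdict: the red cup stands upright on the rack in the shut oven, the damp box lid is closed over the two upright grey cups, and the jars, brush and roller were left in place.

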